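# Lid the evening row and snap its catches

## Task

The evening row is filled: put its blue lid back on so that it sits fully down, then push both of its end catches in past their centre until they snap home over the lid. The plastic is thin: press gently, ease off as soon as a catch snaps, and leave everything else on the drawer unit where it is.

Things in the scene. Friction and masses are not known exactly. Their poses are not given: they have to be found in the camera images.
- organizer: two-tone pill organizer, tub 110 x 196 x 30 mm (x, y, z), held by suction feet, does not move. Origin: centre of its underside; y along its two 7-day rows, z up. Cream morning row (+x half) is lidded, 49 mm high at its rib. Navy evening row (-x half) is open: mouth 49 x 190 mm, centred at x = -27.5 mm, rim 30 mm high. Thin plastic: cracks if the robot pushes on it or a catch with over 16 N.
- evening_lid: loose navy lid, about 45 g: plate 52 x 196 x 3 mm; below it a locating rim 46 x 187 mm, 5 mm deep (1.5 mm play in the mouth, either way round); on top a grip rib 12 wide (x), 60 long (y), 16 mm high. Origin: centre of the rim's underside (plate top 8 mm, rib top 24 mm); y along it. Seated, its origin is 25 mm above the organizer's underside. Do not press it on the tub with over 30 N.
- left_catch: pale grey rocker catch at the organizer's +y end of the evening row: upright plate 30 wide, 35 high, 4 mm thick with a top hook. Origin: its pivot, 14 mm above the underside, 104 mm to +y and 27.5 to -x of the organizer's origin. To push: its top outer edge, open 116.5 mm to +y and 35 mm high, home 107 and 38 mm. Its bearings reach 108 mm out, 19 mm high.
- right_catch: the same catch mirrored at the organizer's -y end, pushed towards +y. Either hook clears the open mouth and, home, lies 1 mm above the seated lid; an unseated lid blocks it. Once home, a catch must not be pushed on with over 10 N (its stop is small).
- left_catch_turn (a joint): 0 rad = open, leaning out; 0.42 = home, upright, hooked over the lid. An over-centre spring opposes the push, at the top edge about 2 N at first, rising to about 7 N near 0.2 to 0.26 rad (more if the finger rubs: the edge rises 3 mm as it goes in), nil at 0.36; from there it snaps home by itself onto a stop.
- right_catch_turn (a joint): the same for the right catch: 0 rad = open, 0.36 = centre, 0.42 = home
- glasses_case: bystander: brown glasses case, 60 x 158 x 34 mm, origin under its centre, across the organizer from the lid
- coaster: bystander: round bamboo coaster, 96 mm across, 8 mm thick, origin under its centre; the tumbler stands on it
- tumbler: bystander: glass tumbler, 68 mm across, 95 mm high, origin under its centre, standing on the coaster
- keychain_pillbox: bystander: small green and white pillbox, 50 x 33 x 33 mm, with a 29 mm steel key ring to its +x, origin under the middle of the green part
- hair_clip: bystander: silver metal hair clip, 64 x 11 x 14 mm, origin under its centre
- alarm_clock: bystander: cream alarm clock, 45 x 95 x 82 mm, origin under its centre
Not all that is in view belongs to the job. Several things look just like the organizer: the one meant starts farthest to the robot's right. Of the things that look like the evening_lid, the smaller one is meant.

How it is judged:
By the outcome, as a careful person would: the job done as asked, in the order asked, and still so for the second after the job is handed in, with the robot touching nothing.
It also fails if it takes over 72 s, if anything falls off the work surface, if the arm or the gripper's body presses on something with over 40 N, if the wrist force passes 120 N, or if a joint passes its speed limit or range.

## Robot

A 7-joint arm with a two-finger parallel gripper is mounted at the origin on the work surface. World frame = base frame: x ahead of the robot, y to its left, z up, the work surface at z = 0. Lengths are in m, angles in rad, forces in N, time in s.
With the tool pointing down it reaches from about 0.4 to 0.925 m from the base axis. Payload 5.6 kg.
Tool frame: the origin (TCP) lies on the centre line of the jaws, within the pads' length; the fingertips stand 22 mm ahead of it and the grasp point (between the pads) lies 3 mm ahead of it (bot.tips_ahead is the distance from the TCP to the fingertips, in m); z points along the fingers, y is the line along which they close (so a half turn about z gives the same grasp; the last joint's range is limited). The gripper opens to 85 mm and grips with 20 to 120 N. Pads are 22 mm wide; open, the fingers measure 114 mm over their backs; the gripper's body (76 mm by 85 mm) begins 54 mm behind the grasp point. The pads swing forward as they close: fully open they stand 13 mm farther back than shut.
Start: joints at [-1.211, 0.468, -0.012, 1.603, 0.006, 1.071, -0.056], TCP at [0.255, 0.598, 0.253] pointing down, gripper open.
Joint ranges: [-2.53, 2.53], [-0.31, 2.02], [-1.57, 1.55], [0.28, 2.44], [-1.29, 4.43], [0.15, 1.84], [-2.92, 2.92]. Speed limits (rad/s): [2.57, 2.57, 3.14, 3.14, 3.14, 3.14, 3.14].

## Interface

Orientations are given as a unit quaternion [x, y, z, w].
In Python, from station import bot gives the robot as it stands. The module is installed in compiled form; this text tells all that it offers.
- The arm moves only by the shell command python3 -m creep [OPENING] [FORCE], which reads ROWS from standard input. ROWS is a JSON list of rows, 1 to 12 of them, each of 4 numbers: dx, dy, dz in m, then a turn about the tool's z in rad; each row shifts and turns the commanded pose from where the row before left it, along the tool's axes as they then stand; what a row does not reach is not made up. A row lasts 1/10 s, in which the tool goes at most 0.05 m and 0.15 rad, less where a joint would pass 70% of its speed; a pose out of reach is approached as far as the arm can. OPENING is the opening from 0.0 (shut) to 1.0 (fully open), set as the command begins (- or left out keeps the last). The fingers move at their own pace and stop on an object; FORCE is the grip in N (left out, the last holds). Time passes only in rows, so rows that do not move let the fingers close. It prints the time, the measured TCP pose, the force, the opening and the grip force at its end. Input that does not fit is refused with a message, and nothing moves.
- bot.read_state(): the state, without advancing time (a new reading comes with each control period).
- bot.read_camera(name): name is "scene" or "top"; returns a dict with "img" (480x640x3 uint8, red, green, blue), "z_map" (480x640 float32, m along the optical axis (not along the pixel's ray), 0 where there is no reading), "fx", "fy", "cx", "cy" (pixels), "extrinsics" (4x4, takes a point from camera to world coordinates). Camera axes: x right, y down, z forward; pixel columns grow to the right and rows downward; lengths in m; the calibration is good to about 2 mm. A picture is of the moment at which its call begins.
- bot.close_job(): hands the job in; it is judged then, once.
Trained networks look in a picture, given as the dict that the camera call returned (one of the last four; its "shot" number tells which), for a name from the list of things; names that differ only in an ending like _2 or _b are one class to them, and where a whole thing is asked for, a point or a joint stands for the part that bears it (a point fixed in the world has none). Each returns a list of dicts, best first, with "p" (0 to 1); they miss things now and then, are a little off and sometimes report something else, mostly with a low value. They report only what shows in the picture. A call takes as long as a camera call. They do not tell look-alikes from the thing itself.
- bot.boxes_of(picture, target): "at" ([column, row] in pixels, amid what is visible of it).
- bot.outline_of(picture, target): "mask" (480x640 bool, what is visible of it) and "at" ([column, row] in pixels, amid what is visible of it).
- bot.place_of(picture, target): "at" ([column, row] in pixels: a listed point, or the origin of a listed thing).
The state is a dict: "clock": time; "qpos": joint angles; "qd": joint speeds; "tau": joint torques, N m; "position": TCP position; "ee_rot": TCP orientation; "force": force on the tool from outside, world axes, zero at the start; "wrist_torque": the same for the moment, N m; "gripper_width": opening from 0.0 (shut) to 1.0 (fully open); "finger_force": force on a finger pad.
Only numpy, scipy, OpenCV 4.12 (cv2) and the standard library are available. Lean on these libraries where they do the work, as an engineer would, in place of code of your own. Each camera call takes 0.05 s, during which the arm holds its last target. There are 200 camera calls.

## Working session

There is one attempt and no reset: what is moved stays moved. The work goes in short steps, Python scripts to look and compute and a shell command to move; the robot and the scene stay as the last step left them, time stands still between calls to the robot, and variables do not carry over. Pictures are saved under pics/ and viewed, at most 10 in all, crops included, and the job is handed in when it is done.

```bash
mkdir -p pics; cat > h.py <<'E'
from station import bot
import numpy as np, cv2
def world(c,u,v,z=None):
    # pixel -> world, via depth (z None) or intersect plane height z
    E=np.array(c["extrinsics"]); d=np.array([(u-c["cx"])/c["fx"],(v-c["cy"])/c["fy"],1.0])
    if z is None:
        return (E@np.r_[d*c["z_map"][int(round(v)),int(round(u))],1])[:3]
    r=E[:3,:3]@d; o=E[:3,3]; return o+r*(z-o[2])/r[2]
def cloud(c):
    v,u=np.mgrid[:480,:640]; Z=c["z_map"]
    P=np.stack([(u-c["cx"])/c["fx"]*Z,(v-c["cy"])/c["fy"]*Z,Z],-1)
    E=np.array(c["extrinsics"]); return P@E[:3,:3].T+E[:3,3]
def save(n,img): cv2.imwrite("pics/"+n,cv2.cvtColor(img,cv2.COLOR_RGB2BGR))
E
python3 - <<'E'
from h import *
cs={n:bot.read_camera(n) for n in("scene","top")}
for n,c in cs.items():
    save(n+"0.png",c["img"]); print(n,np.round(c["extrinsics"],3).tolist(),c["fx"])
    for t in("organizer","evening_lid","left_catch","right_catch"):
        for r in bot.place_of(c,t)[:5]:
            print(t,round(r["p"],2),np.round(r["at"]),np.round(world(c,*r["at"]),3))
s=bot.read_state();print(s["position"],s["ee_rot"],s["force"],s["clock"],s["gripper_width"])
E
```

```text
scene [[-0.685, 0.61, -0.398, 0.927], [0.729, 0.573, -0.375, 0.419], [-0.0, -0.547, -0.837, 0.978], [0.0, 0.0, 0.0, 1.0]] 499.3496968289175
organizer 0.82 [466. 257.] [0.287 0.282 0.042]
organizer 0.81 [301. 280.] [0.57  0.056 0.033]
evening_lid 0.77 [232. 172.] [ 0.46  -0.297  0.008]
evening_lid 0.73 [302. 115.] [ 0.191 -0.308  0.009]
left_catch 0.67 [517. 274.] [0.239 0.385 0.028]
left_catch 0.62 [342. 299.] [0.546 0.151 0.037]
left_catch 0.61 [169. 280.] [ 0.768 -0.142  0.047]
left_catch 0.3 [301. 279.] [0.569 0.054 0.031]
right_catch 0.62 [279. 241.] [ 0.528 -0.054  0.02 ]
right_catch 0.54 [434. 218.] [0.239 0.168 0.027]
top [[0.019, -0.997, 0.079, 0.38], [-1.0, -0.02, -0.014, -0.004], [0.015, -0.078, -0.997, 1.453], [0.0, 0.0, 0.0, 1.0]] 526.4891232053772
organizer 0.91 [212. 326.] [0.252 0.275 0.023]
organizer 0.79 [301. 217.] [0.553 0.044 0.009]
evening_lid 0.79 [428. 255.] [ 0.455 -0.305  0.027]
evening_lid 0.78 [432. 355.] [ 0.187 -0.315  0.03 ]
evening_lid 0.45 [260. 221.] [0.537 0.152 0.037]
left_catch 0.58 [172. 334.] [0.228 0.382 0.019]
left_catch 0.55 [262. 219.] [0.541 0.148 0.037]
right_catch 0.57 [254. 332.] [ 0.235  0.166 -0.001]
right_catch 0.56 [339. 228.] [ 0.522 -0.059  0.039]
[0.25481921 0.59794919 0.2532384 ] [ 2.00052992e-01  9.79785078e-01 -4.44489004e-05  4.89750545e-06] [0.30903151 0.20044172 0.95946405] 0.5 0.9968527916072863
```

View pics/scene0.png

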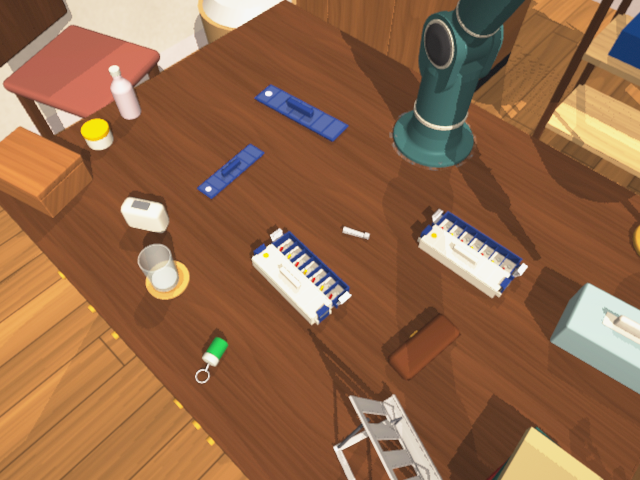

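View pics/top0.png

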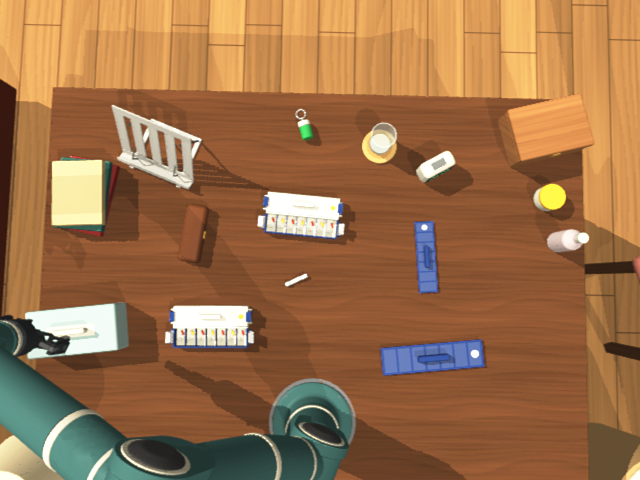

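Top view: two organizers, at (301,217) and (211,327). The robot's right is -y, so (301,217) is the one meant. Two lids, at (427,257) and (433,357). The one at (427,257) is smaller, so it is the one meant. Next I measure both and confirm with one enlarged crop.

```bash
cat > m.py <<'E'
from h import *
def rect(P):
    (c,(a,b),t)=cv2.minAreaRect(P[:,:2].astype(np.float32)*1000)
    if a>b: t-=90; a,b=b,a      # a short, b long ; long axis angle = t+90
    return np.round(c,1),round(a,1),round(b,1),round((t+90+90)%180-90,2)
if __name__=="__main__":
    for n in("top","scene"):
        c=bot.read_camera(n); W=cloud(c); print(n)
        for nm,ctr,half in(("lid",(0.455,-0.305),.13),("org",(.553,.045),.15)):
            X=W[(np.abs(W[...,0]-ctr[0])<half)&(np.abs(W[...,1]-ctr[1])<half)&(c["z_map"]>0)]
            print(nm,"table z",np.round(np.median(X[:,2]),4), "zhist",np.histogram(X[:,2],np.arange(-.01,.07,.004))[0])
        for t in("evening_lid","organizer","left_catch","right_catch"):
            for r in bot.outline_of(c,t)[:4]:
                m=r["mask"]&(c["z_map"]>0); P=W[m]; ctr=P.mean(0)
                print(t,round(r["p"],2),m.sum(),np.round(r["at"]),"mean",np.round(ctr,4),"zpct",np.round(np.percentile(P[:,2],[5,50,95]),4),rect(P))
        if n=="top":
            im=c["img"][170:310,240:450]; save("crop.png",cv2.resize(im,None,fx=3.8,fy=3.8,interpolation=cv2.INTER_CUBIC))
E
python3 m.py
```

```text
top
lid table z 0.0003 zhist [ 278 1979 3592 1768  685  287   42   33   50   12    1    0    0    0
    0    0    0    0    0]
org table z 0.0014 zhist [ 223 1944 4282 2432  522   99   76   69   99  301  699  570  137   32
   49   26    5    0    0]
evening_lid 0.94 2757 [432. 358.] mean [ 0.1793 -0.3183  0.0129] zpct [0.0063 0.0116 0.0314] (array([ 178.4, -318.4]), 75.7, 276.2, -84.5)
evening_lid 0.89 1337 [428. 256.] mean [ 0.4514 -0.3003  0.0089] zpct [0.0027 0.0082 0.0215] (array([ 452.1, -301.4]), 54.2, 198.3, 4.02)
organizer 0.86 3147 [302. 218.] mean [0.5555 0.0427 0.0222] zpct [0.0005 0.0291 0.0399] (array([556.7,  44.4]), 116.4, 228.4, 88.1)
organizer 0.71 3452 [209. 326.] mean [0.2507 0.2817 0.0231] zpct [0.0015 0.0295 0.0402] (array([251.7, 282.7]), 117.1, 232.0, -86.85)
left_catch 0.66 56 [295. 279.] mean [0.3788 0.0591 0.0097] zpct [0.0046 0.01   0.0154] (array([379.7,  57.6]), 9.5, 51.0, -65.62)
left_catch 0.6 75 [258. 222.] mean [0.5368 0.1525 0.0273] zpct [0.003  0.0337 0.0404] (array([536.7, 154.8]), 22.3, 27.4, 3.22)
left_catch 0.41 81 [169. 339.] mean [0.2227 0.387
[... 835 characters left out ...]
[ 456.4, -303.9]), 55.8, 195.0, 4.62)
organizer 0.85 4743 [471. 252.] mean [0.2601 0.281  0.0218] zpct [0.0012 0.0267 0.0375] (array([243.6, 276. ]), 138.9, 230.9, -88.62)
organizer 0.73 4865 [297. 277.] mean [0.5635 0.0434 0.0228] zpct [0.0017 0.0286 0.0378] (array([552.6,  33.9]), 126.4, 242.9, 85.52)
organizer 0.37 140 [358. 233.] mean [0.3858 0.0526 0.0069] zpct [-0.0005  0.008   0.0127] (array([382.8,  51.3]), 17.8, 61.5, -63.74)
left_catch 0.7 2242 [424. 350.] mean [0.5128 0.3353 0.0309] zpct [0.0225 0.0319 0.0352] (array([506.7, 331.6]), 64.9, 155.8, -7.24)
right_catch 0.47 94 [436. 215.] mean [0.232  0.1681 0.0284] zpct [0.0144 0.0334 0.0378] (array([231. , 167.1]), 13.8, 29.6, 2.77)
```

View pics/crop.png

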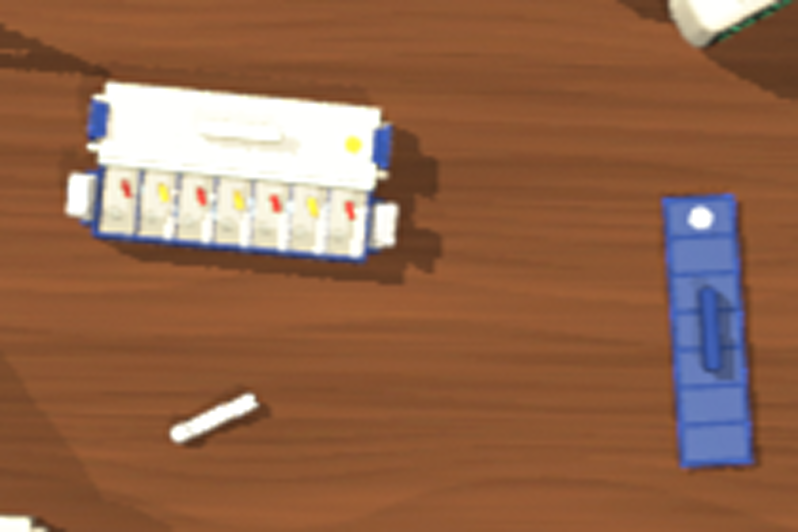

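The crop confirms it: the organizer spans crop (95-395, 85-260), open navy row on the robot's side with both grey catches leaning out. The smaller lid is at crop (707,330) with its rib up. Next, sub-pixel silhouette fits in both cameras.

```bash
cat > fit.py <<'E'
from h import *
from scipy.optimize import minimize
def box(x0,x1,y0,y1,z0,z1): return np.array([[x,y,z] for x in(x0,x1) for y in(y0,y1) for z in(z0,z1)])/1000
def catch(x,s,openv):
    t,zt=(116.5,35) if openv else (107,38)
    return np.array([[x+a,s*y,z] for a in(-15,15) for y,z in((98,8),(108,8),(108,19),(t,zt),(t-9,zt+2))])/1000
LID=[box(-26,26,-98,98,5,8),box(-6,6,-30,30,8,24)]
ORG=[box(-55,55,-98,98,0,30),box(1.5,53.5,-98,98,30,33),box(21.5,33.5,-30,30,33,49)]+[catch(-27.5,s,1) for s in(1,-1)]+[catch(27.5,s,0) for s in(1,-1)]
S=8
def render(c,parts,p,win):
    u0,u1,v0,v1=win; im=np.zeros(((v1-v0)*S,(u1-u0)*S),np.uint8)
    R=np.array([[np.cos(p[2]),-np.sin(p[2]),0],[np.sin(p[2]),np.cos(p[2]),0],[0,0,1]]); Ei=np.linalg.inv(c["extrinsics"])
    z=p[3] if len(p)>3 else 0
    for q in parts:
        w=(q@R.T+[p[0],p[1],z])@Ei[:3,:3].T+Ei[:3,3]
        uv=np.c_[(w[:,0]/w[:,2]*c["fx"]+c["cx"]+.5-u0)*S-.5,(w[:,1]/w[:,2]*c["fy"]+c["cy"]+.5-v0)*S-.5]
        cv2.fillConvexPoly(im,np.round(cv2.convexHull(uv.astype(np.float32))*16).astype(np.int32),255,shift=4)
    return cv2.resize(im,(u1-u0,v1-v0),interpolation=cv2.INTER_AREA)/255.
def soft(img,lo=.55,hi=.95):   # blue/red ratio: wood ~0.4, grey/cream ~0.85+, navy >1
    f=img.astype(float); return np.clip((f[...,2]/(f[...,0]+5)-lo)/(hi-lo),0,1)
def fit(c,parts,p0,win,mask):
    u0,u1,v0,v1=win; m=mask[v0:v1,u0:u1]
    f=lambda d:((render(c,parts,np.array(p0)+np.array(d)*[.001,.001,.01]+0,win)-m)**2).sum()
    best=min((minimize(f,d,method="Nelder-Mead",options=dict(initial_simplex=np.array(d)+np.r_[[[0,0,0]],np.eye(3)*3])) for d in([0,0,0],[4,-4,1],[-4,4,-1])),key=lambda r:r.fun)
    return np.array(p0)+best.x*[.001,.001,.01],best.fun
E
cat > run1.py <<'E'
from fit import *
W={"top":((405,450,210,305),(245,360,180,252)),"scene":((190,275,135,205),(240,360,220,335))}
for n in("top","scene"):
    c=bot.read_camera(n); f=c["img"].astype(float); print(n)
    wood=np.median((f[...,2]/(f[...,0]+5))[150:300,360:400]); 
    lo=wood+.1
    for nm,parts,p0,w in(("lid",LID,(.453,-.302,np.deg2rad(-86)),W[n][0]),("org",ORG,(.555,.044,np.deg2rad(-4)),W[n][1])):
        mk=soft(c["img"],lo,lo+.3)
        p,r=fit(c,parts,p0,w,mk); print(nm,"wood",round(wood,2),np.round(p[:2]*1000,1),np.round(np.rad2deg(p[2]),2),"res",round(r,1))
        u0,u1,v0,v1=w; d=np.hstack([mk[v0:v1,u0:u1],render(c,parts,p,w)])
        cv2.imwrite(f"pics/d_{n}_{nm}.png",cv2.resize((d*255).astype(np.uint8),None,fx=3,fy=3))
E
python3 run1.py
python3 - <<'E'
import cv2,numpy as np
L=[cv2.imread(f"pics/d_{a}_org.png") for a in("top","scene")]
w=max(i.shape[1] for i in L); o=np.vstack([cv2.copyMakeBorder(i,0,4,0,w-i.shape[1],cv2.BORDER_CONSTANT,value=(0,0,255)) for i in L])
cv2.imwrite("pics/d.png",o); print(o.shape)
E
```

```text
top
lid wood 0.35 [ 450.9 -302.3] -85.92 res 49.1
org wood 0.35 [556.7  40.6] -4.42 res 155.0
scene
lid wood 0.35 [ 454.  -304.1] -85.93 res 27.3
org wood 0.35 [558.9  39.2] -4.19 res 297.8
(569, 720, 3)
```

View pics/d.png

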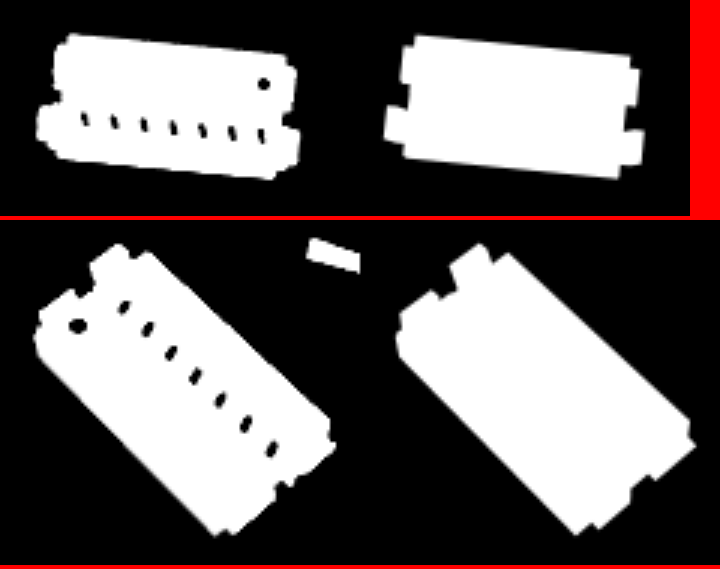

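Pic shows masks (left) and fitted model (right), which agree closely in both views (grey open catches line up too). Bias between the cameras is a common ~2 mm, so I use the mean. Moving towards the lid.

```bash
cat > go.py <<'E'
# usage: go.py x y z [yaw_y_deg] : prints current pose and remaining move in tool axes
import sys; from h import *
from scipy.spatial.transform import Rotation as R
s=bot.read_state(); M=R.from_quat(s["ee_rot"]).as_matrix(); a=[float(v) for v in sys.argv[1:]]
ya=np.rad2deg(np.arctan2(M[1,1],M[0,1])); print("clock",round(s["clock"],2),"pos",np.round(s["position"],4),"yaw_y",round(ya,2),"F",np.round(s["force"],1),"w",round(s["gripper_width"],3),"tip",bot.tips_ahead,"tilt",np.round(M[:2,2],4))
if len(a)>2: print("tool d",np.round(M.T@(np.array(a[:3])-s["position"]),4))
if len(a)>3: print("turn",round(float(-np.deg2rad((a[3]-ya+180)%360-180)),4))
E
echo '[[-0.034,-0.018,0,0],[-0.034,-0.018,0,0],[-0.034,-0.018,0,0],[-0.034,-0.018,0,0],[-0.034,-0.018,0,0],[-0.034,-0.018,0,0],[-0.034,-0.018,0,0],[-0.034,-0.018,0,0],[-0.034,-0.018,0,0],[-0.034,-0.018,0,0]]' | python3 -m creep 1.0 40
python3 go.py 0.4525 -0.3032 0.12 94.08
```

```text
clock: 2.1
position: [0.4979, 0.2978, 0.2536]
ee_rot: [0.2, 0.98, 0.0, 0.0]
force: [0.7, 0.1, 0.1]
gripper_width: 1.0
finger_force: 0.0
clock 2.1 pos [0.4979 0.2978 0.2536] yaw_y 66.92 F [0.7 0.1 0.1] w 1.0 tip 0.022 tilt [0.0004 0.0004]
tool d [-0.1938 -0.5708  0.1333]
turn -0.474
```

```bash
echo '[[-0.014,-0.042,0,0],[-0.014,-0.042,0,0],[-0.014,-0.042,0,0],[-0.014,-0.042,0,0],[-0.014,-0.042,0,0],[-0.014,-0.042,0,0],[-0.014,-0.042,0,0],[-0.014,-0.042,0,0],[-0.014,-0.042,0,0],[-0.014,-0.042,0,0],[-0.014,-0.042,0,0],[-0.014,-0.042,0,0]]' | python3 -m creep >/dev/null
echo '[[0,0,0.02,-0.12],[0,0,0.02,-0.12],[0,0,0.02,-0.12],[0,0,0.02,-0.114],[0,0,0,0]]' | python3 -m creep 0.6 > /dev/null
python3 go.py 0.4525 -0.3032 0.12 94.08
```

```text
clock 3.8 pos [ 0.4525 -0.2298  0.1712] yaw_y 94.08 F [-0.1  0.2 -0.6] w 0.603 tip 0.022 tilt [-0.0044  0.0018]
tool d [ 0.005  -0.0734  0.0511]
turn 0.0001
```

```bash
echo '[[0.001,-0.018,0.012,0],[0.001,-0.018,0.012,0],[0.001,-0.018,0.012,0],[0.002,-0.0194,0.015,0],[0,0,0.02,0],[0,0,0.02,0],[0,0,0,0],[0,0,0,0]]' | python3 -m creep 0.4 > /dev/null
python3 go.py 0.4525 -0.3032 0.034 94.08
python3 - <<'E'
from h import *
o=[]
for n,w in(("top",(370,490,200,310)),("scene",(170,290,110,220))):
    c=bot.read_camera(n); u0,u1,v0,v1=w; o.append(cv2.resize(c["img"][v0:v1,u0:u1],(396,363)))
save("pre.png",np.hstack(o))
E
```

```text
clock 4.6 pos [ 0.4547 -0.3043  0.0832] yaw_y 94.0 F [ 0.5  0.3 -0.4] w 0.402 tip 0.022 tilt [ 0.0006 -0.0004]
tool d [0.0022 0.0012 0.0492]
turn -0.0014
```

View pics/pre.png

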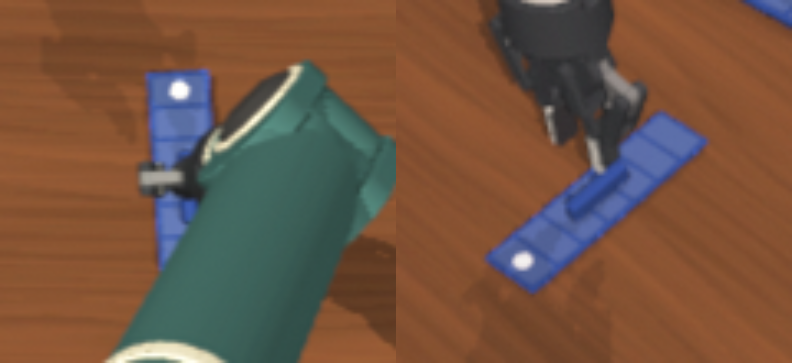

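Left (top view): the fingers are over the lid's middle. Right (scene): they straddle the rib at about (600,190). Descending and gripping.

```bash
echo '[[0.001,0.001,0.016,0],[0.001,0,0.016,0],[0,0,0.014,0],[0,0,0,0],[0,0,0,0]]' | python3 -m creep > /dev/null
python3 go.py 0.4525 -0.3032 0.034 94.08
echo '[[0,0,0,0],[0,0,0,0],[0,0,0,0],[0,0,0,0],[0,0,0,0],[0,0,0,0]]' | python3 -m creep 0.0 40
python3 go.py 0.4525 -0.3032 0.034 94.08
```

```text
clock 5.2 pos [ 0.4525 -0.3034  0.0367] yaw_y 94.07 F [ 0.3 -0.4  0.3] w 0.401 tip 0.022 tilt [ 0.0005 -0.0003]
tool d [-0.      0.0002  0.0027]
turn -0.0002
clock: 5.8
position: [0.4529, -0.3035, 0.0372]
ee_rot: [-0.036, 0.999, -0.0, 0.001]
force: [-0.6, -0.2, 6.1]
gripper_width: 0.121
finger_force: 42.1
clock 5.8 pos [ 0.4529 -0.3035  0.0372] yaw_y 94.08 F [-0.6 -0.2  6.1] w 0.121 tip 0.022 tilt [ 0.0016 -0.0007]
tool d [0.0003 0.0004 0.0032]
turn -0.0001
```

```bash
echo '[[0,0,-0.01,0],[0,0,-0.02,0],[0,0,-0.03,0],[0,0,-0.03,0],[0,0,-0.025,0],[0,0,0,0]]' | python3 -m creep > /dev/null
python3 go.py 0.5304 0.042 0.15 175.7
```

```text
clock 6.4 pos [ 0.4539 -0.3044  0.1551] yaw_y 94.07 F [ 0.7 -0.5 -0.3] w 0.122 tip 0.022 tilt [ 0.0063 -0.003 ]
tool d [-0.1008  0.3401  0.0046]
turn -1.4247
```

```bash
echo '[[-0.008,0.028,0,0],[-0.008,0.028,0,0],[-0.008,0.028,0,0],[-0.008,0.028,0,0],[-0.008,0.028,0,0],[-0.008,0.028,0,0],[-0.008,0.028,0,0],[-0.008,0.028,0,0],[-0.008,0.028,0,0],[-0.008,0.028,0,0],[-0.008,0.028,0,0],[-0.008,0.028,0,0]]' | python3 -m creep > /dev/null
echo '[[0,0,0,-0.12],[0,0,0,-0.12],[0,0,0,-0.12],[0,0,0,-0.12],[0,0,0,-0.12],[0,0,0,-0.12],[0,0,0,-0.12],[0,0,0,-0.12],[0,0,0,-0.12],[0,0,0,-0.12],[0,0,0,-0.12],[0,0,0,-0.1047]]' | python3 -m creep > /dev/null
echo '[[0,0,0,0],[0,0,0,0]]' | python3 -m creep > /dev/null
python3 go.py 0.5304 0.042 0.15 175.7
```

```text
clock 9.0 pos [0.5236 0.0386 0.1508] yaw_y 175.55 F [ 0.6  0.2 -0.5] w 0.121 tip 0.022 tilt [-0.0011  0.    ]
tool d [-0.0039 -0.0065  0.0008]
turn -0.0027
```

```bash
echo '[[-0.002,-0.003,0.02,-0.0027],[-0.0019,-0.0035,0.02,0],[0,0,0.018,0],[0,0,0,0],[0,0,0,0],[0,0,0,0]]' | python3 -m creep > /dev/null
python3 go.py 0.5304 0.042 0.0622 175.7
cat > hold.py <<'E'
from fit import *
import sys
z=bot.read_state()["position"][2]-0.0372; o=[]
for n,w in(("scene",(230,370,200,330)),("top",(240,365,170,260))):
    c=bot.read_camera(n); u0,u1,v0,v1=w
    im=c["img"].copy(); rm=render(c,LID,(.5304,.042,np.deg2rad(-4.3),z),w)
    e=cv2.morphologyEx((rm>.5).astype(np.uint8),cv2.MORPH_GRADIENT,np.ones((2,2)))
    b=cv2.resize(im[v0:v1,u0:u1],None,fx=4,fy=4,interpolation=cv2.INTER_CUBIC)
    big=cv2.resize(rm,None,fx=4,fy=4); cs,_=cv2.findContours((big>.5).astype(np.uint8),0,2); cv2.drawContours(b,cs,-1,(0,255,0),1); o.append(b)
    f=c["img"].astype(float); blue=((f[...,2]>1.25*f[...,0])&(f[...,2]>70)); W=cloud(c)
    m=np.zeros_like(blue); m[v0:v1,u0:u1]=blue[v0:v1,u0:u1]
    P=W[m&(c["z_map"]>0)]; P=P[(abs(P[:,2]-(z+.008))<.007)]; print(n,"held lid plate",len(P),np.round(np.median(P[:,2])-z,4))
    np.save("/tmp/"+n,f[v0:v1,u0:u1])
save(sys.argv[1],o[0])
E
python3 hold.py hold.png
```

```text
clock 9.6 pos [0.5314 0.0424 0.0942] yaw_y 175.83 F [0.5 0.8 0.2] w 0.127 tip 0.022 tilt [0.0015 0.0001]
tool d [0.0004 0.001  0.032 ]
turn 0.0023
scene held lid plate 1187 0.0071
top held lid plate 457 0.0083
```

View pics/hold.png

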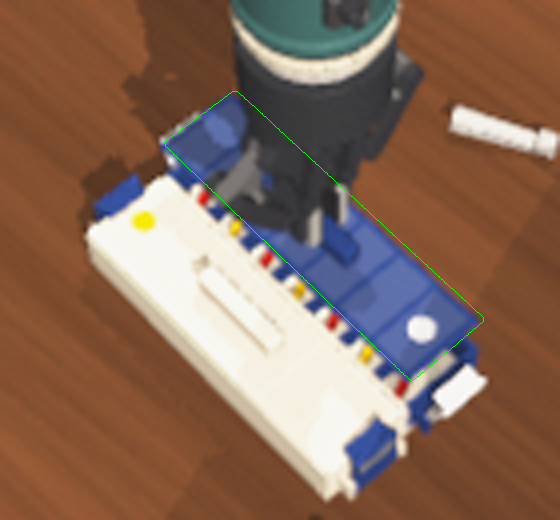

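The held lid lies within about 1 mm of the predicted outline (pixel corners (235,92), (483,320), (410,380), (163,145)). It is level, and the mouth is below it. Lowering slowly.

```bash
echo '[[0.0004,0.001,0.013,0.0023],[0,0,0.01,0],[0,0,0.003,0],[0,0,0,0],[0,0,0,0]]' | python3 -m creep
python3 go.py 0.5304 0.042 0.0622 175.7
echo '[[0,0,0.001,0],[0,0,0.001,0],[0,0,0.001,0],[0,0,0,0]]' | python3 -m creep
python3 go.py 0.5304 0.042 0.0622 175.7
```

```text
clock: 10.2
position: [0.5298, 0.0419, 0.0671]
ee_rot: [-0.68, 0.733, 0.0, -0.0]
force: [-0.1, -0.6, -0.5]
gripper_width: 0.121
finger_force: 41.3
clock 10.2 pos [0.5298 0.0419 0.0671] yaw_y 175.73 F [-0.1 -0.6 -0.5] w 0.121 tip 0.022 tilt [-0.0003  0.    ]
tool d [-0.0001 -0.0006  0.0049]
turn 0.0005
clock: 10.6
position: [0.5297, 0.0419, 0.0643]
ee_rot: [-0.68, 0.733, 0.0, -0.0]
force: [-0.5, -0.5, -0.3]
gripper_width: 0.123
finger_force: 41.3
clock 10.6 pos [0.5297 0.0419 0.0643] yaw_y 175.73 F [-0.5 -0.5 -0.3] w 0.123 tip 0.022 tilt [-0. -0.]
tool d [-0.0001 -0.0007  0.0021]
turn 0.0005
```

```bash
echo '[[0,0,0.001,0],[0,0,0,0]]' | python3 -m creep;echo '[[0,0,0.001,0],[0,0,0,0]]' | python3 -m creep;echo '[[0,0,0.0007,0],[0,0,0,0]]' | python3 -m creep
```

```text
clock: 10.8
position: [0.5297, 0.0419, 0.0632]
ee_rot: [-0.68, 0.733, 0.0, -0.0]
force: [-0.5, 1.0, -0.3]
gripper_width: 0.123
finger_force: 41.3
clock: 11.0
position: [0.5299, 0.0419, 0.0623]
ee_rot: [-0.68, 0.733, -0.0, 0.0]
force: [0.4, 0.1, -0.6]
gripper_width: 0.126
finger_force: 41.4
clock: 11.2
position: [0.5299, 0.0419, 0.0623]
ee_rot: [-0.68, 0.733, -0.0, 0.0]
force: [-2.0, -0.1, 6.2]
gripper_width: 0.127
finger_force: 42.1
```

Contact comes exactly at the seated height (0.0622). Releasing and checking.

```bash
echo '[[0,0,-0.0005,0],[0,0,0,0],[0,0,0,0],[0,0,-0.001,0]]' | python3 -m creep 0.3
echo '[[0,0,-0.01,0],[0,0,-0.03,0],[0,0,-0.04,0],[0,0,-0.04,0],[0,0,0,0]]' | python3 -m creep
cat > lid.py <<'E'
from fit import *
for n in("scene","top"):
    c=bot.read_camera(n); W=cloud(c); P=W.reshape(-1,3)[c["z_map"].ravel()>0]
    ca,sa=np.cos(np.deg2rad(-4.3)),np.sin(np.deg2rad(-4.3)); q=P[:,:2]-[.5578,.0399]; X=ca*q[:,0]+sa*q[:,1]; Y=-sa*q[:,0]+ca*q[:,1]
    for y0 in(-90,-60,40,70):
        print(n,y0,[ (int(k.sum()),round(float(np.median(P[k,2]))*1000,1)) for k in [(X*1000>a)&(X*1000<b)&(Y*1000>y0)&(Y*1000<y0+20) for a,b in((-50,-35),(-20,-6),(6,20))]])
E
python3 lid.py
```

```text
clock: 11.6
position: [0.5296, 0.0419, 0.0629]
ee_rot: [-0.68, 0.733, 0.0, -0.0]
force: [0.2, 0.6, -0.2]
gripper_width: 0.299
finger_force: 0.0
clock: 12.1
position: [0.5333, 0.0424, 0.1893]
ee_rot: [-0.68, 0.733, -0.003, 0.005]
force: [2.2, -0.6, 0.4]
gripper_width: 0.303
finger_force: 0.0
scene -90 [(49, 32.2), (51, 32.6), (46, 32.6)]
scene -60 [(89, 34.0), (53, 32.5), (48, 32.3)]
scene 40 [(274, 490.2), (438, 486.2), (131, 472.0)]
scene 70 [(58, 31.7), (58, 32.5), (55, 31.9)]
top -90 [(40, 32.3), (39, 34.1), (36, 33.7)]
top -60 [(51, 502.9), (45, 497.6), (26, 33.3)]
top 40 [(41, 507.6), (43, 511.3), (0, nan)]
top 70 [(26, 33.4), (1, 33.8), (0, nan)]
  return _methods._mean(a, axis=axis, dtype=dtype,
  ret = ret.dtype.type(ret / rcount)
```

The lid sits at 33 mm over its whole length, same as the cream one: seated. Now the left catch, with shut fingers, pushing with their side.

```bash
echo '[[-0.04,0,0,0],[-0.04,0,0,0],[-0.04,0,0,0],[-0.023,0,0.02,0],[0,0,0.02,0],[0,0,0,0],[0,0,0,0]]' | python3 -m creep 0.0 30
python3 go.py 0.5410 0.1836 0.053 175.7
```

```text
clock: 12.9
position: [0.5398, 0.1837, 0.1421]
ee_rot: [-0.68, 0.733, 0.0, -0.001]
force: [0.7, -0.8, -0.3]
gripper_width: 0.001
finger_force: 0.0
clock 12.9 pos [0.5398 0.1837 0.1421] yaw_y 175.7 F [ 0.7 -0.8 -0.3] w 0.001 tip 0.022 tilt [-0.0025 -0.0013]
tool d [-0.0001 -0.0014  0.0891]
turn -0.0001
```

```bash
echo '[[0,-0.001,0.02,0],[0,0,0.03,0],[0,0,0.03,0],[0,0,0.012,0],[0,0,0,0],[0,0,0,0]]' | python3 -m creep >/dev/null
python3 go.py 0.5410 0.1836 0.050 175.7
python3 - <<'E'
from h import *
c=bot.read_camera("scene"); save("lc.png",cv2.resize(c["img"][240:330,290:410],None,fx=5,fy=5,interpolation=cv2.INTER_CUBIC))
E
```

```text
clock 13.5 pos [0.5423 0.1844 0.0523] yaw_y 175.69 F [ 0.2 -0.9 -0.3] w -0.001 tip 0.022 tilt [0.0016 0.0005]
tool d [0.0009 0.0013 0.0023]
turn -0.0001
```

View pics/lc.png

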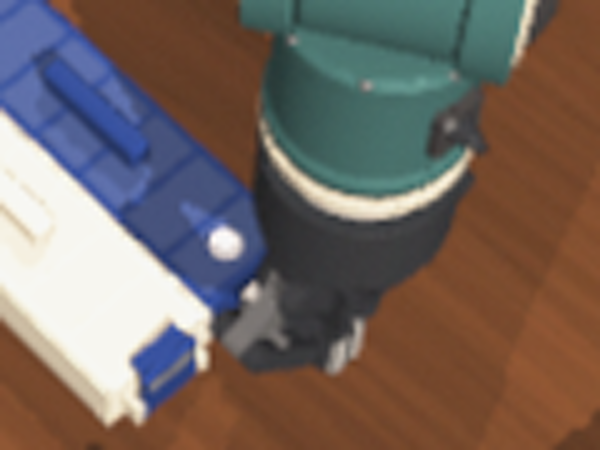

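The shut fingers (about (345,350)) stand just outside the catch, level with the tub end, clear of everything. Approaching.

```bash
echo '[[0.004,0.001,0.0015,0],[0.004,0,0,0],[0.003,0,0,0],[0,0,0,0],[0,0,0,0]]' | python3 -m creep >/dev/null
python3 go.py 0.5399 0.1691 0.050
for i in 1 2; do echo '[[0.001,0,0,0],[0.001,0,0,0],[0,0,0,0]]' | python3 -m creep | grep -E "pos|force: \["; done
```

```text
clock 14.05 pos [0.5397 0.1734 0.0498] yaw_y 175.71 F [-0.2  0.2  0.1] w -0.002 tip 0.022 tilt [0.0003 0.0002]
tool d [ 0.0043 -0.0005 -0.0002]
position: [0.5394, 0.1714, 0.0495]
force: [0.5, -0.3, -0.0]
position: [0.5393, 0.1693, 0.0496]
force: [0.3, -0.2, -0.5]
```

```bash
for i in 1 2 3; do echo '[[0.001,0,0,0],[0,0,0,0]]' | python3 -m creep | grep -E "pos|force: \["; done
```

```text
position: [0.5392, 0.1684, 0.0496]
force: [0.1, -0.4, -0.5]
position: [0.5392, 0.168, 0.0497]
force: [0.2, 1.2, -0.6]
position: [0.5392, 0.1674, 0.0498]
force: [0.1, 3.7, 1.5]
```

```bash
for i in 1 2 3; do echo '[[0.001,0,-0.0004,0],[0,0,0,0]]' | python3 -m creep | grep -E "pos|force: \["; done
```

```text
position: [0.5392, 0.1665, 0.0503]
force: [0.1, 5.3, 2.1]
position: [0.5391, 0.1657, 0.0507]
force: [-0.3, 5.3, 1.9]
position: [0.539, 0.165, 0.0511]
force: [-0.5, 6.1, 1.6]
```

```bash
for i in 1 2 3; do echo '[[0.001,0,-0.0004,0],[0,0,0,0]]' | python3 -m creep | grep -E "pos|force: \["; done
```

```text
position: [0.5389, 0.1642, 0.0515]
force: [0.3, 6.2, 1.1]
position: [0.5388, 0.1633, 0.0518]
force: [-0.5, 6.8, -0.3]
position: [0.5388, 0.1622, 0.0522]
force: [-0.3, 6.5, 0.1]
```

```bash
for i in 1 2 ; do echo '[[0.001,0,-0.0003,0],[0,0,0,0]]' | python3 -m creep | grep -E "pos|force: \["; done
```

```text
position: [0.5387, 0.1607, 0.0526]
force: [-0.2, 4.6, 2.9]
position: [0.5386, 0.1587, 0.0527]
force: [-0.7, 3.8, 1.9]
```

```bash
for i in 1 2 ; do echo '[[0.0005,0,-0.0001,0],[0,0,0,0]]' | python3 -m creep | grep -E "pos|force: \["; done
```

```text
position: [0.5386, 0.1587, 0.0527]
force: [0.1, 5.9, 1.1]
position: [0.5386, 0.1587, 0.0528]
force: [0.6, 6.4, 0.5]
```

The travel stopped 9.3 mm after contact and the force started rising, so the catch is home. Easing off and checking.

```bash
echo '[[-0.004,0,0,0],[-0.012,0,0,0],[-0.012,0,0,0],[0,0,-0.03,0],[0,0,-0.04,0],[0,0,-0.03,0],[0,0,0,0]]' | python3 -m creep | grep -E "clock|pos|force: \["
cat > catches.py <<'E'
from fit import *
for n in("scene","top"):
    c=bot.read_camera(n); W=cloud(c); P=W.reshape(-1,3)[c["z_map"].ravel()>0]
    ca,sa=np.cos(np.deg2rad(-4.3)),np.sin(np.deg2rad(-4.3)); q=P[:,:2]-[.5578,.0399]; X=1000*(ca*q[:,0]+sa*q[:,1]); Y=1000*(-sa*q[:,0]+ca*q[:,1])
    for s in(1,-1):
        k=(abs(X+27.5)<13)&(s*Y>88)&(s*Y<125)&(P[:,2]>.028)&(P[:,2]<.05)
        print(n,"left" if s>0 else "right",k.sum(),"outer y pct",np.round(np.percentile(s*Y[k],[50,90,98]),1) if k.sum()>3 else "", "z95",np.round(np.percentile(P[k,2],95),4) if k.sum()>3 else "")
E
python3 catches.py
```

```text
clock: 17.95
position: [0.5431, 0.1872, 0.1572]
force: [-0.1, 0.3, -0.1]
scene left 95 outer y pct [ 99.5 106.6 107.4] z95 0.0392
scene right 91 outer y pct [ 97.9 113.4 116.1] z95 0.04
top left 78 outer y pct [ 99.3 108.1 110.3] z95 0.0418
top right 69 outer y pct [103.  111.4 113.3] z95 0.0402
```

The left catch is home (outer edge 107 mm, against 116 on the right). Over to the right one.

```bash
echo '[[0.04,0,0,0],[0.04,0,0,0],[0.04,0,0,0],[0.04,0,0,0],[0.04,0,0,0],[0.04,0,0,0],[0.03,0,0,0],[0.018,0,0,0],[0,0,0,0],[0,0,0,0]]' | python3 -m creep >/dev/null
python3 go.py 0.5198 -0.0996 0.050 175.7
```

```text
clock 19.05 pos [ 0.5185 -0.0991  0.1514] yaw_y 175.67 F [-0.6  0.1  0.2] w 0.003 tip 0.022 tilt [-0.0026  0.0016]
tool d [ 0.0005 -0.0016  0.1014]
turn -0.0005
```

```bash
echo '[[0,-0.0016,0.02,0],[0,0,0.03,0],[0,0,0.03,0],[0,0,0.0205,0],[0,0,0,0],[0,0,0,0]]' | python3 -m creep >/dev/null
python3 go.py 0.5204 -0.092 0.050 175.7
```

```text
clock 19.65 pos [ 0.521  -0.0976  0.0522] yaw_y 175.9 F [0.4 0.3 1.1] w -0.0 tip 0.022 tilt [-0.001   0.0004]
tool d [-0.0055  0.001   0.0022]
turn 0.0035
```

```bash
echo '[[-0.002,0.0005,0.001,0.0035],[-0.002,0,0,0],[0,0,0,0],[0,0,0,0]]' | python3 -m creep >/dev/null
python3 go.py 0.5206 -0.088 0.050
for i in 1 2 3; do echo '[[-0.001,0,0,0],[-0.001,0,0,0],[0,0,0,0]]' | python3 -m creep | grep -E "pos|force: \["; done
```

```text
clock 20.05 pos [ 0.521  -0.0955  0.0518] yaw_y 175.53 F [-0.4 -0.2  0. ] w 0.001 tip 0.022 tilt [ 0.0008 -0.0003]
tool d [-0.0075  0.001   0.0018]
position: [0.5208, -0.0934, 0.0512]
force: [-0.4, -0.3, 0.4]
position: [0.5209, -0.0912, 0.0512]
force: [-0.4, 0.0, -0.3]
position: [0.5211, -0.0893, 0.0512]
force: [0.2, 0.6, 0.3]
```

```bash
for i in 1 2 3 4 5; do echo '[[-0.001,0,0.0002,0],[0,0,0,0]]' | python3 -m creep | grep -E "pos|force: \["; done
```

```text
position: [0.5212, -0.0883, 0.051]
force: [0.4, 0.6, 0.0]
position: [0.5213, -0.0873, 0.0508]
force: [0.1, -0.4, 0.6]
position: [0.5213, -0.0863, 0.0506]
force: [0.1, 0.3, 0.0]
position: [0.5214, -0.0859, 0.0504]
force: [-0.0, -1.0, 0.2]
position: [0.5215, -0.0854, 0.0503]
force: [-0.1, -3.8, 3.3]
```

Contact at about y = -0.086, so home should be near -0.0767.

```bash
for i in 1 2 3 4; do echo '[[-0.001,0,-0.0004,0],[0,0,0,0]]' | python3 -m creep | grep -E "pos|force: \["; done
```

```text
position: [0.5215, -0.0845, 0.0508]
force: [-1.3, -5.5, 3.2]
position: [0.5216, -0.0838, 0.0512]
force: [-1.4, -5.3, 2.8]
position: [0.5216, -0.083, 0.0515]
force: [-1.4, -5.6, 2.8]
position: [0.5217, -0.0823, 0.0519]
force: [-0.4, -7.4, 2.9]
```

```bash
for i in 1 2 3; do echo '[[-0.001,0,-0.0004,0],[0,0,0,0]]' | python3 -m creep | grep -E "pos|force: \["; done
```

```text
position: [0.5217, -0.0815, 0.0522]
force: [-0.7, -7.3, 0.4]
position: [0.5218, -0.0806, 0.0526]
force: [-0.8, -6.3, 2.2]
position: [0.5219, -0.0793, 0.053]
force: [-0.1, -5.8, 1.3]
```

```bash
for i in 1 2; do echo '[[-0.0006,0,-0.0001,0],[0,0,0,0]]' | python3 -m creep | grep -E "pos|force: \["; done
```

```text
position: [0.5221, -0.0775, 0.0532]
force: [-0.2, -1.6, 1.8]
position: [0.5222, -0.0764, 0.0532]
force: [0.0, -3.1, 1.1]
```

```bash
echo '[[0.004,0,0,0],[0.012,0,0,0],[0.012,0,0,0],[0,0,-0.03,0],[0,0,-0.04,0],[0,0,-0.04,0],[0.04,0,0,0],[0.04,0,0,0],[0,0,0,0]]' | python3 -m creep | grep -E "clock|pos|force: \["
python3 catches.py; python3 - <<'E'
from h import *
c=bot.read_camera("scene"); d=bot.read_camera("top")
save("fin.png",np.hstack([cv2.resize(c["img"][220:335,240:360],(400,383),interpolation=cv2.INTER_CUBIC),cv2.resize(d["img"][165:265,250:355],(400,383),interpolation=cv2.INTER_CUBIC)]))
E
```

```text
clock: 24.65
position: [0.5114, -0.1944, 0.1624]
force: [-0.3, 0.2, 0.1]
scene left 98 outer y pct [ 99.6 106.2 107.5] z95 0.0394
scene right 87 outer y pct [ 96.5 104.9 107. ] z95 0.0392
top left 75 outer y pct [ 99.2 108.2 109.6] z95 0.0435
top right 61 outer y pct [ 96.9 103.5 104.8] z95 0.0427
```

View pics/fin.png

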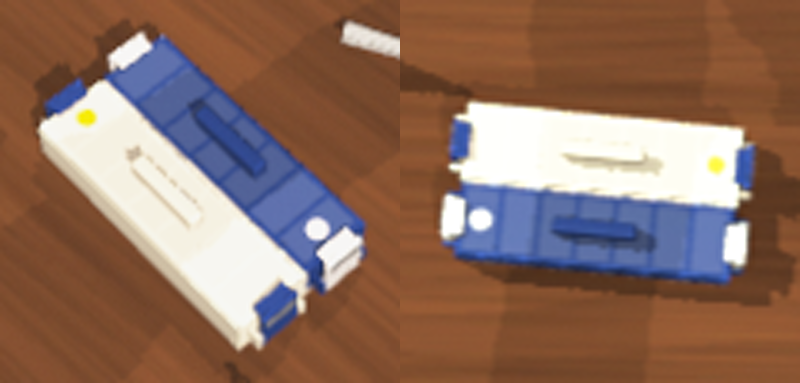

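Both grey catches are hooked over the seated blue lid: (130,50) and (340,258) in the scene view, (452,215) and (737,243) in the top view. They sit in line with the cream row's closed ones. Handing in.

```bash
python3 -c "from station import bot; print(bot.close_job())"
```

```text
the job is handed in; nothing more can be done
None
```

I put the evening lid back on fully seated and snapped both end catches home over it, with measured push forces under 8 N and nothing else touched, then handed the job in at about 25 s.

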